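# Stack the chip cases at the wire-bonding bench

### The arm

A 6-joint arm with a two-finger parallel gripper is mounted at the origin on the work surface. World frame = base frame: x ahead of the robot, y to its left, z up, the work surface at z = 0. Lengths are in m, angles in rad, forces in N, time in s.
With the tool pointing down it reaches from about 0.325 to 0.75 m from the base axis. Payload 7.6 kg.
Tool frame: the origin (TCP) lies at the very end of the fingers, on their centre line; the grasp point (between the pads) lies 19 mm behind it; z points along the fingers, y is the line along which they close (so a half turn about z gives the same grasp; the last joint's range is limited). The gripper opens to 85 mm and grips with 20 to 120 N. Pads are 22 mm wide; open, the fingers measure 114 mm over their backs; the gripper's body (76 mm by 85 mm) begins 54 mm behind the grasp point. The pads swing forward as they close: fully open they stand 13 mm farther back than shut.
Start: joints at [1.198, 0.052, 1.401, -0, 1.689, -0.07], TCP at [0.157, 0.501, 0.231] pointing down, gripper open.
Joint ranges: [-2.9, 2.9], [-0.91, 2.17], [0.12, 2.37], [-1.06, 4.2], [0.26, 2.73], [-2.93, 2.93]. Speed limits (rad/s): [2.57, 2.57, 3.01, 3.14, 3.14, 3.14].

### API

Orientations are given as a unit quaternion [w, x, y, z].
In Python, from plant import env, grip, optics gives the robot as it stands. Calls block until the motion is done:
- env.move_pose(position, orientation): joint-space move of the TCP to a pose.
- env.line_to(position, frame=None, v=0.15, guard=None): straight line of the TCP; frame=None keeps the orientation; v is the mean speed in m/s. With guard (N) it stops when the force on the tool has changed by that much, and returns True; else False.
- env.set_joints(angles): joint-space move.
- grip(opening, grasp_force=None): finger opening in m; grasp_force is the grip in N (None keeps the last); returns when the fingers have stopped.
- env.wait(seconds).
- env.solve_ik(position, orientation): joint angles nearest the present ones, or None.
- env.state(): the state.
- optics.capture(name): name is "scene" or "top" or "wrist"; returns the picture (480x640x3 uint8, red, green, blue); there is no depth.
- optics.calibration(name): a dict with "mtx" (3x3 intrinsics, pixels), "dist_coeffs" ([k1, k2, p1, p2, k3] as OpenCV has them; the pictures are not rectified), "extrinsics" (4x4, takes a point from camera to world coordinates). Camera axes: x right, y down, z forward; pixel columns grow to the right and rows downward; lengths in m; the calibration is good to about 2 mm. A picture is of the moment at which its call begins: read the wrist's pose just before it. calibration takes no time and is no camera call; for the wrist camera it gives the pose at the moment of the call.
A pose or a line that the arm cannot do raises env.MotionError and nothing moves.
- env.close_job(): hands the job in; it is judged then, once.
The state is a dict: "time_s": time; "joints": joint angles; "joint_velocities": joint speeds; "tau": joint torques, N m; "ee_pos": TCP position; "tcp_rot": TCP orientation; "ft_force": force on the tool from outside, world axes, zero at the start; "ft_torque": the same for the moment, N m; "gripper_width": finger opening in m; "gripper_force": force on a finger pad.
Only numpy, scipy, OpenCV 4.12 (cv2) and the standard library are available. Lean on these libraries where they do the work, as an engineer would, in place of code of your own. Each camera call takes 0.05 s, during which the arm holds its last target. There are 200 camera calls.

### The job

Build up the column of chip cases in the aluminium cradle: set the deep case from the bench squarely on the case already there, then lift the case off the free-spinning turntable and set it squarely on top. The turntable nest leaves only the ends of its case free and the cradle leaves only the long sides free, so put that case down on the bench on the way and take it again across its width. Keep every case right side up, set the cases down rather than dropping them, leave the bottom case in place, do not force the fingers against the cradle, and do not disturb the pen, spectacle case, discs or ball-topped post.

Things in the scene. Friction and masses are not known exactly. Their poses are not given: they have to be found in the camera images.
- cradle: fixed aluminium cradle for the column: base plate 90 (x) x 56 (y) x 6 mm with two upright end plates 4 mm thick and 50 wide at x = +-39 mm (inner faces at +-37), tops 84 mm above the bench; open along both long sides (+-y). Origin: centre of its underside on the bench, z up
- base_case: closed grey plastic chip case, 64 (x) x 44 (y) x 22 mm high, already lying in the cradle on its base plate, length along the cradle's x (5 mm from each end plate); origin: centre of its underside, z up through the lid
- deep_case: the deep chip case, closed grey plastic, same footprint 64 (x) x 44 (y), 28 mm high, lying lid up on the open bench between turntable and cradle; origin: centre of its underside, z up. Its starting place is clear bench once it is gone
- shallow_case: closed grey plastic chip case 64 (x) x 44 (y) x 22 mm high, lying lid up in the turntable's nest, length along the turntable's x; origin: centre of its underside, z up
- turntable: steel turntable, disc 176 mm across, top 30 mm above the bench, spins freely about its vertical axis; origin on the axis at bench height, x and y turn with the disc. Across the axis from the nest, at y = -55 mm, a thumbscrew 14 mm across, 12 mm tall
- nest (a point): centre of the nest floor on the disc top, 28 mm off the spin axis along the turntable's +y. The nest: two aluminium rails along the turntable's x, 60 long, 5 thick, 20 mm tall, inner faces 50 mm apart (3 mm from the case's long sides), both ends open
- spectacle_case: bystander: copper-coloured spectacle case lying down, 158 (x) x 60 (y) x 34 mm high; origin: centre of its underside
- pen: bystander: pen 135 mm long (x), 11 mm thick, lying on a 6 mm thick logbook 148 x 105 mm; origin: centre of its underside
- disc_stack: bystander: flat stack of discs, 120 mm diameter, 10 mm high; origin: centre of its underside
- ball_post: bystander: white plastic post with a ball on top, foot 48 mm diameter, 95 mm tall; origin: centre of its underside

How it is judged:
By the outcome, as a careful person would: the job done as asked, in the order asked, and still so for the second after the job is handed in, with the robot touching nothing.
It also fails if it takes over 72 s, if anything falls off the work surface, if the arm or the gripper's body presses on something with over 40 N, if the wrist force passes 120 N, or if a joint passes its speed limit or range.

## Working session

There is one attempt and no reset: what is moved stays moved. The work goes in short steps, each a Python script; the robot and the scene stay as the last script left them, time stands still between calls to the robot, and variables do not carry over. Pictures are saved under pics/ and viewed, at most 10 in all, crops included, and the job is handed in when it is done.

```bash
ls; mkdir -p pics
python3 - <<'E'
from plant import env, grip, optics
import cv2
for n in("scene","top"):
    cv2.imwrite(f"pics/{n}0.png",optics.capture(n)[:,:,::-1])
    c=optics.calibration(n);print(n,c["mtx"],c["dist_coeffs"],c["extrinsics"])
s=env.state();print(s["time_s"],s["ee_pos"],s["tcp_rot"])
E
```

```text
pics
scene [[522.02572615   0.         318.06278051]
 [  0.         522.02572615 239.46581468]
 [  0.           0.           1.        ]] [-0.07598645  0.          0.          0.          0.        ] [[-0.82940097  0.45803632 -0.31983864  0.98815761]
 [ 0.55865129  0.68172075 -0.47240401  0.62082813]
 [ 0.00166244 -0.57049061 -0.82130244  1.13238518]
 [ 0.          0.          0.          1.        ]]
top [[497.63038353   0.         319.75928869]
 [  0.         497.63038353 239.52738085]
 [  0.           0.           1.        ]] [0.02648612 0.         0.         0.         0.        ] [[ 0.01532652 -0.98540072  0.1695598   0.33030635]
 [-0.99977768 -0.01755887 -0.01167378  0.0016131 ]
 [ 0.01448063 -0.16934319 -0.98545076  1.54088291]
 [ 0.          0.          0.          1.        ]]
0.1 [0.1564132  0.50087494 0.23054733] [-1.69702056e-04  1.50798258e-01  9.88564302e-01 -6.91306672e-04]
```

View pics/top0.png

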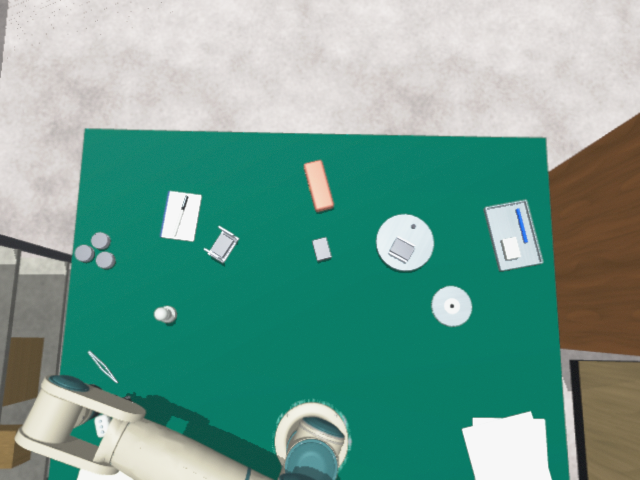

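View pics/scene0.png

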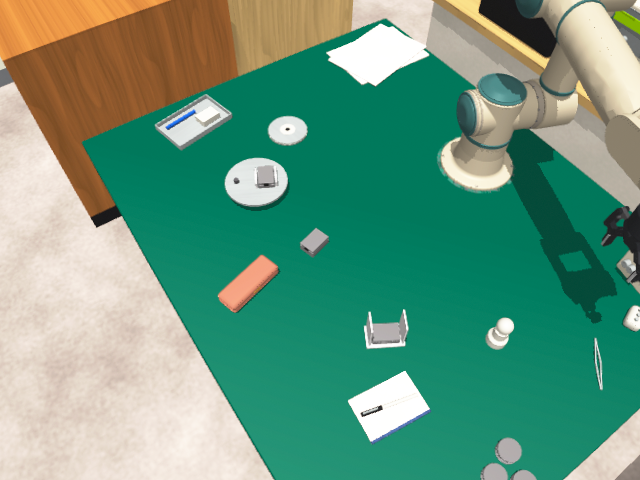

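Top view: deep case at (321,249), cradle at (222,244), turntable at (405,242) with its case at (402,250) and the thumbscrew at (413,227). The post is at (165,314). Next I'll take rough positions from this view, then close wrist views.

```bash
cat > h.py <<'E'
from plant import env, grip, optics
import numpy as np, cv2
from scipy.spatial.transform import Rotation as R
def pt(c,px,z):
    px=np.float64(px).reshape(-1,1,2)
    n=cv2.undistortPoints(px,c["mtx"],np.array(c["dist_coeffs"])).reshape(-1,2)
    T=np.array(c["extrinsics"]); d=np.c_[n,np.ones(len(n))]@T[:3,:3].T; o=T[:3,3]
    return o+d*((z-o[2])/d[:,2])[:,None]
def q(a):
    "tool down, closing line (tool y) at world angle a"
    y=np.array([np.cos(a),np.sin(a),0]); z=np.array([0,0,-1.]); 
    x=R.from_matrix(np.c_[np.cross(y,z),y,z]).as_quat(); return x[[3,0,1,2]]
def best(p,a):
    "of both equivalent half turns, the one with the smallest wrist turn"
    o=[]
    for k in (a,a+np.pi):
        j=env.solve_ik(p,q(k))
        if j is not None:o.append((np.abs(np.array(j)-env.state()["joints"]).max(),k))
    return q(min(o)[1])
def snap(f):
    c=optics.calibration("wrist"); im=optics.capture("wrist")
    cv2.imwrite(f"pics/{f}.png",im[:,:,::-1]); np.save(f"pics/{f}.npy",c); return c,im
E
python3 - <<'E'
from h import *
c=optics.calibration("top")
P={}
for n,p,z in (("cradle",(222,244),.03),("deep",(321,249),.014),("disc",(405,242),.03),("shal",(402,250),.052),("post",(165,314),.05),("screw",(413,227),.042),("spec",(318,186),.03),("discs",(452,306),.01)):
    P[n]=pt(c,p,z)[0]; print(n,P[n].round(3),np.hypot(*P[n][:2]).round(3))
cw=optics.calibration("wrist"); s=env.state()
T=np.array(cw["extrinsics"]); t=s["tcp_rot"]; Rt=R.from_quat(np.array(t)[[1,2,3,0]]).as_matrix()
print("cam in tool",(Rt.T@(T[:3,3]-s["ee_pos"])).round(3),(Rt.T@T[:3,:3]).round(2),cw["mtx"][0])
for n in("cradle","deep","shal"):
    p=P[n].copy();p[2]=.25
    for a in np.arange(0,6.28,np.pi/4):
        j=env.solve_ik(p,q(a)); print(n,round(a,2),None if j is None else np.round(j,2))
E
```

```text
cradle [0.571 0.283 0.03 ] 0.637
deep [ 0.563 -0.021  0.014] 0.564
disc [ 0.587 -0.279  0.03 ] 0.65
shal [ 0.559 -0.266  0.052] 0.619
post [0.356 0.436 0.05 ] 0.563
screw [ 0.632 -0.302  0.042] 0.701
spec [ 0.761 -0.008  0.03 ] 0.761
discs [ 0.395 -0.424  0.01 ] 0.579
cam in tool [ 0.07   0.    -0.143] [[-0.   -0.96 -0.28]
 [ 1.   -0.    0.  ]
 [-0.   -0.28  0.96]] [413.86822012   0.         323.03799053]
cradle 0.0 [ 0.4   0.37  1.   -0.    1.77  0.4 ]
cradle 0.79 [ 0.4   0.37  1.   -0.    1.77 -0.38]
cradle 1.57 [ 0.4   0.37  1.   -0.    1.77 -1.17]
cradle 2.36 [ 0.4   0.37  1.   -0.    1.77 -1.95]
cradle 3.14 [ 0.4   0.37  1.   -0.    1.77 -2.74]
cradle 3.93 [ 0.4   0.37  1.   -0.    1.77  2.76]
cradle 4.71 [ 0.4   0.37  1.   -0.    1.77  1.97]
cradle 5.5 [ 0.4   0.37  1.   -0.    1.77  1.19]
deep 0.0 [-0.1   0.16  1.25 -0.    1.73 -0.1 ]
deep 0.79 [-0.1   0.16  1.25 -0.    1.73 -0.89]
deep 1.57 [-0.1   0.16  1.25 -0.    1.73 -1.67]
deep 2.36 [-0.1   0.16  1.25 -0.    1.73 -2.46]
deep 3.14 None
deep 3.93 [-0.1   0.16  1.25 -0.    1.73  2.25]
deep 4.71 [-0.1   0.16  1.25 -0.    1.73  1.47]
deep 5.5 [-0.1   0.16  1.25 -0.    1.73  0.68]
shal 0.0 [-0.5   0.32  1.06 -0.    1.76 -0.5 ]
shal 0.79 [-0.5   0.32  1.06 -0.    1.76 -1.29]
shal 1.57 [-0.5   0.32  1.06 -0.    1.76 -2.07]
shal 2.36 [-0.5   0.32  1.06 -0.    1.76 -2.86]
shal 3.14 [-0.5   0.32  1.06 -0.    1.76  2.64]
shal 3.93 [-0.5   0.32  1.06 -0.    1.76  1.85]
shal 4.71 [-0.5   0.32  1.06 -0.    1.76  1.07]
shal 5.5 [-0.5   0.32  1.06 -0.    1.76  0.28]
```

Run:
```python
from h import *
ims=[]
for n,p in (("cradle",(.571,.283)),("deep",(.563,-.021)),("shal",(.565,-.266))):
    env.move_pose([*p,.27],q(np.arctan2(p[1],p[0]))); env.wait(.2)
    c,im=snap("w_"+n); ims.append(im); print(env.state()["time_s"],pt(c,[[320,240]],0).round(3))
cv2.imwrite("pics/w3.png",np.hstack([cv2.resize(i,(266,200)) for i in ims])[:,:,::-1])
```

```text
2.0667 [[0.595 0.23  0.   ]]
3.4833 [[ 0.559 -0.079  0.   ]]
4.7 [[ 0.538 -0.317  0.   ]]
```

View pics/w3.png

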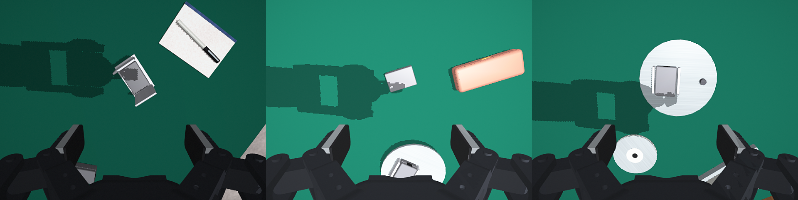

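View pics/w_cradle.png

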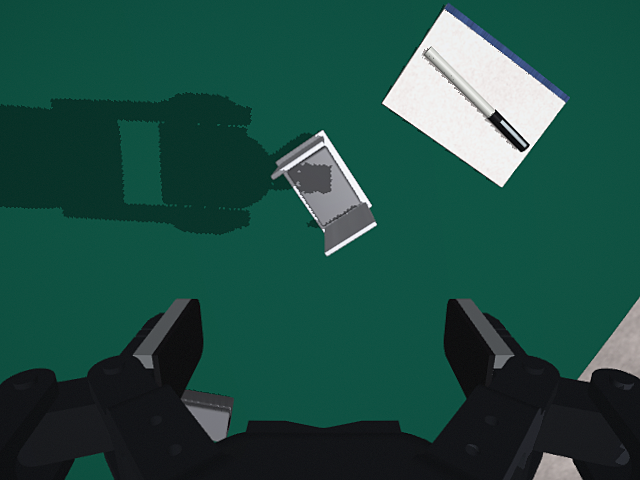

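View pics/w_shal.png

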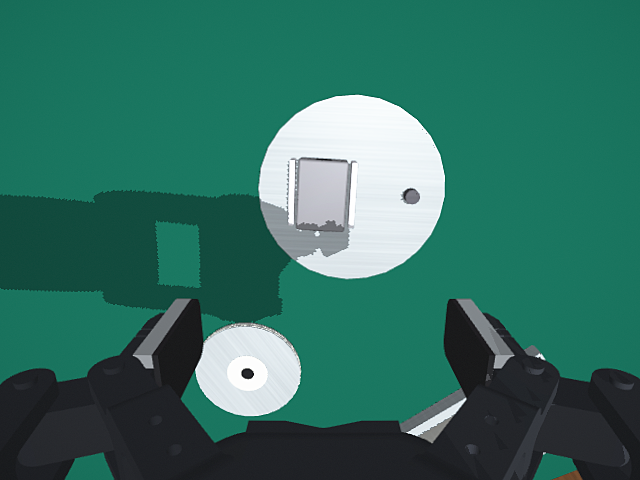

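Wrist views: cradle at about (325,195), deep case at about (322,185), turntable centre (352,187) with its case spanning (294–351, 158–231) and the thumbscrew at (411,196). I'll enlarge the crops to locate edges.

Run:
```python
from h import *
a=cv2.imread("pics/w_deep.png")[145:225,270:370]; b=cv2.imread("pics/w_shal.png")[150:240,280:365];c=cv2.imread("pics/w_cradle.png")[120:265,265:385]
z=np.zeros((600,800,3),np.uint8)
z[:240,:300]=cv2.resize(a,None,fx=3,fy=3); z[240:600,:340]=cv2.resize(b,None,fx=4,fy=4); 
z[:580,340:]=cv2.resize(c,None,fx=4,fy=4)[:,:460]
cv2.imwrite("pics/m.png",z)
```

```text
(no output)
```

View pics/m.png

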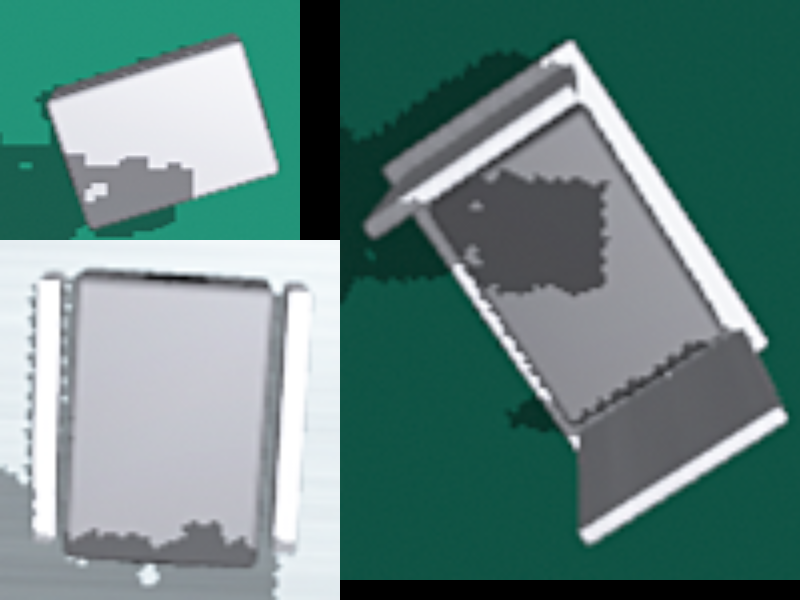

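Corners are readable in the crop, so I'll convert them and check against the known sizes.

Run:
```python
from h import *
def g(f,pts,off,s,z):
    c=np.load(f"pics/{f}.npy",allow_pickle=True).item()
    return pt(c,(np.array(pts,float)+.5)/s-.5+np.array(off),z)[:,:2]
def rep(n,P):
    P=np.array(P);e=np.roll(P,-1,0)-P; L=np.linalg.norm(e,axis=1)*1e3; an=np.degrees(np.arctan2(e[:,1],e[:,0]))
    print(n,"c",P.mean(0).round(4),"L",L.round(1),"ang",an.round(1))
rep("deep",g("w_deep",[(50,101),(240,40),(279,171),(95,228)],(270,145),3,.028))
rep("shal",g("w_shal",[(80,278),(270,290),(254,565),(67,553)],(280,150-60),4,.052))
rep("rails",g("w_shal",[(38,280),(310,290),(295,552),(32,538)],(280,150-60),4,.05))
rep("base",g("w_cradle",[(582,104),(725,328),(577,424),(425,208)],(265-85,120),4,.028))
rep("plates",g("w_cradle",[(588,545),(788,418),(572,80),(365,222)],(265-85,120),4,.084))
rep("platesI",g("w_cradle",[(582,527),(780,405),(585,98),(375,238)],(265-85,120),4,.084))
rep("plateedge",g("w_cradle",[(572,42),(768,345),(575,445),(575,445)],(265-85,120),4,.006))
c=np.load("pics/w_shal.npy",allow_pickle=True).item()
im=cv2.imread("pics/w_shal.png");h=cv2.cvtColor(im,cv2.COLOR_BGR2HSV)
m=((h[...,1]<70)).astype(np.uint8);m[290:]=0
ct=max(cv2.findContours(m,0,1)[0],key=cv2.contourArea);ct=cv2.convexHull(ct)
w=pt(c,ct.reshape(-1,2),.03)[:,:2];print("disc",[np.round(v,4) for v in cv2.minEnclosingCircle(w.astype(np.float32))])
print("screw",pt(c,[[411,196]],.042))
```

```text
deep c [ 0.5655 -0.0207] L [61.9 43.2 61.5 43.1] ang [  15.7  -74.4 -164.3  106.1]
shal c [ 0.5642 -0.2653] L [41.4 62.3 42.6 62.2] ang [ -28.7 -117.5  151.1   61.3]
rails c [ 0.5649 -0.2644] L [59.5 59.6 60.1 58.5] ang [ -27.2 -117.1  151.7   62.3]
base c [0.5712 0.2864] L [62.6 42.4 63.2 43.7] ang [ -30.6 -119.6  150.6   59.6]
plates c [0.5718 0.2857] L [49.7 81.7 49.9 81.7] ang [  60.4  149.5 -119.6  -30.4]
platesI c [0.5722 0.2859] L [48.6 74.1 50.3 73.9] ang [  59.5  149.4 -120.3  -29.4]
plateedge c [0.5893 0.2754] L [ 89.4  55.3   0.  100.8] ang [ -30.  -125.2    0.   116.9]
disc [array([ 0.5893, -0.2779]), np.float64(0.0882)]
screw [[ 0.63746382 -0.30201269  0.042     ]]
```

Sizes agree to about 1–2 mm. The nest position from disc and screw is (.5643,-.2654), which matches the case. I'll look at the cradle again from a turned wrist to cancel camera bias, then centre the deep case by squeezing its ends and grip it across.

Run:
```python
from h import *
env.move_pose([.572,.286,.27],q(-2.14)); env.wait(.2); c,im=snap("w_cr2")
# expected corner pixels for a crop
T=np.linalg.inv(c["extrinsics"]); C=cv2.projectPoints(np.array([[.572,.286,.05]]),cv2.Rodrigues(T[:3,:3])[0],T[:3,3],c["mtx"],np.array(c["dist_coeffs"]))[0].ravel().astype(int)
x0,y0=C-[80,75]; print("off",x0,y0)
cv2.imwrite("pics/cr2.png",cv2.resize(im[max(y0,0):y0+150,x0:x0+160],None,fx=4,fy=4)[:600,:,::-1])
p=np.array([.5655,-.0207]); 
for a in (np.radians(15.7),np.radians(105.8)):
    Q=best([*p,.10],a); env.move_pose([*p,.10],Q)
    hit=env.line_to([*p,.003],v=.12,guard=15)
    grip(.03,grasp_force=25); s=env.state(); print(hit,s["ee_pos"],s["gripper_width"],s["gripper_force"],s["ft_force"].round(1) if hasattr(s["ft_force"],'round') else s["ft_force"])
    if a<1: grip(.085); env.line_to([*p,.07],v=.2)
print(env.state()["time_s"],env.state()["joints"])
```

```text
off 243 119
False [ 0.56614175 -0.02078727  0.00411201] 0.06395919445544565 29.059395790100098 [-0.8  0.1  5.9]
False [ 0.5658885  -0.02078847  0.00363243] 0.043572318246871 27.066281139850616 [-0.1 -0.1  4.2]
13.4333 [-1.01875518e-01  3.61177489e-01  1.51963133e+00 -1.13058018e-04
  1.25969130e+00  1.19315662e+00]
```

View pics/cr2.png

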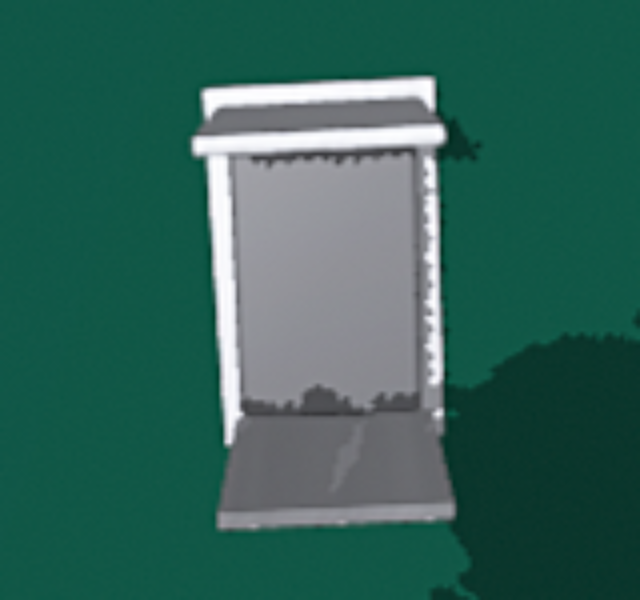

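Second cradle view (crop): upper plate top spans (193,137)–(445,142), lower plate top (219,516)–(455,518), and the base lid (235,152)–(418,410). The grip widths of 64.0 and 43.6 mm are right.

Run:
```python
from h import *
c=np.load("pics/w_cr2.npy",allow_pickle=True).item()
def g(pts,z):
    P=pt(c,(np.array(pts,float)+.5)/4-.5+[243,119],z)[:,:2];e=np.roll(P,-1,0)-P
    print(P.mean(0).round(4),(np.linalg.norm(e,axis=1)*1e3).round(1),np.degrees(np.arctan2(e[:,1],e[:,0])).round(1))
g([(193,137),(445,125),(455,518),(219,528)],.084)
g([(194,154),(445,142),(455,502),(219,516)],.084)
g([(235,155),(413,152),(418,408),(242,412)],.028)
```

```text
[0.5717 0.2851] [49.6 81.5 49.6 81.4] [-120.   150.    59.9  -30. ]
[0.5716 0.2851] [49.6 74.7 49.5 75.4] [-119.9  150.1   60.9  -29.9]
[0.5714 0.2854] [41.1 61.2 42.4 61.5] [-121.7  149.3   58.7  -31.9]
```

Run:
```python
from h import *
c=np.array([.5716,.2856])
e=env.state()["ee_pos"]
env.line_to([e[0],e[1],.17],v=.25)
env.move_pose([*c,.17],best([*c,.17],np.radians(60))); env.wait(.1)
env.line_to([*c,.045],v=.15); print(env.state()["gripper_width"],env.state()["ft_force"])
hit=env.line_to([*c,.030],v=.03,guard=5); s=env.state();print(hit,s["ee_pos"],s["ft_force"],s["gripper_width"])
grip(.085); env.line_to([*c,.27],v=.25); print(env.state()["time_s"],env.state()["joints"])
# look from a known pose
env.wait(.1); k,im=snap("w_d")
T=np.linalg.inv(k["extrinsics"]); C=cv2.projectPoints(np.array([[*c,.05]]),cv2.Rodrigues(T[:3,:3])[0],T[:3,3],k["mtx"],np.array(k["dist_coeffs"]))[0].ravel().astype(int)
x0,y0=C-[80,75]; print("off",x0,y0)
cv2.imwrite("pics/d.png",cv2.resize(im[max(y0,0):y0+150,x0:x0+160],None,fx=4,fy=4)[:600,:,::-1])
```

```text
0.0434012161054993 [-0.65207402  0.69492801 -0.68479382]
True [0.5715555  0.28561715 0.03147806] [-0.45364971 -0.35799842  4.37997388] 0.043613513896756585
18.5917 [4.05592968e-01 3.81787473e-01 9.49469920e-01 5.23439214e-05
 1.81499811e+00 2.49996673e+00]
off 242 118
```

View pics/d.png

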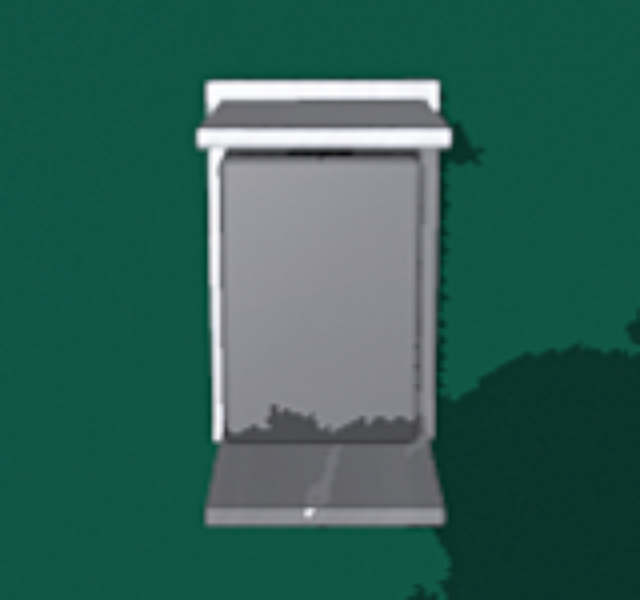

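The deep case sits square between the plates, with lid cols 222–420 against plates 206–445 and under 1 mm off. Next is the shallow case.

Run:
```python
from h import *
n=np.array([.5644,-.2653]); b=np.array([.5655,-.0207])
def show(t):
    s=env.state();print(t,round(s["time_s"],2),np.round(s["ee_pos"],4),round(s["gripper_width"],4),round(s["gripper_force"],1),np.round(s["ft_force"],1))
env.move_pose([*n,.12],best([*n,.12],np.radians(62.8))); env.wait(.1)
print(env.line_to([*n,.033],v=.1,guard=10)); show("down")
grip(.045,grasp_force=30); show("grip")
assert .060<env.state()["gripper_width"]<.068
h=env.state()["ee_pos"][2]-.030
env.line_to([*n,.18],v=.12); show("up")
assert .060<env.state()["gripper_width"]<.068
env.move_pose([*b,.12],best([*b,.12],np.radians(-30))); env.wait(.1)
env.line_to([*b,h+.012],v=.15)
print(env.line_to([*b,h-.003],v=.025,guard=5)); show("set")
grip(.085); env.line_to([*b,.09],v=.2)
env.move_pose([*b,.09],best([*b,.09],np.radians(60)))
env.wait(.1); snap("w_s2")
print(env.line_to([*b,.003],v=.1,guard=10))
grip(.03,grasp_force=30); show("regrip")
```

```text
False
down 21.91 [ 0.5649 -0.2656  0.034 ] 0.0848 0.0 [-0.1 -0.  -0.6]
grip 22.24 [ 0.5649 -0.2657  0.0341] 0.0633 34.2 [-1.  -0.2  5.3]
up 23.62 [ 0.564  -0.2651  0.1788] 0.0637 33.6 [-0.8  0.1 -1.1]
True
set 26.1 [ 0.5656 -0.0207  0.0042] 0.0627 34.2 [ 0.4 -0.6  3.8]
False
regrip 30.06 [ 0.5659 -0.0208  0.0036] 0.0435 32.4 [-0.8 -0.5  4.6]
```

Run:
```python
from h import *
c=np.array([.5716,.2856]); e=env.state()["ee_pos"]
env.line_to([e[0],e[1],.2],v=.25)
s=env.state();print(s["gripper_width"],s["ft_force"]); assert s["gripper_width"]>.041
env.move_pose([*c,.19],best([*c,.19],np.radians(60))); env.wait(.1)
env.line_to([*c,.073],v=.15)
hit=env.line_to([*c,.057],v=.025,guard=5); s=env.state();print(hit,s["ee_pos"],s["ft_force"],s["gripper_width"],s["time_s"])
if hit and abs(s["ee_pos"][2]-.0595)<.004:
    grip(.085); env.line_to([*c,.27],v=.25)
env.wait(.1); k,im=snap("w_f")
T=np.linalg.inv(k["extrinsics"]); C=cv2.projectPoints(np.array([[*c,.05]]),cv2.Rodrigues(T[:3,:3])[0],T[:3,3],k["mtx"],np.array(k["dist_coeffs"]))[0].ravel().astype(int)
x0,y0=C-[80,75]
A=cv2.resize(im[max(y0,0):y0+150,x0:x0+160],None,fx=2.5,fy=2.5)
env.move_pose([.45,0,.35],q(0)); B=optics.capture("scene")[280:430,310:470]
cv2.imwrite("pics/f.png",np.hstack([A,cv2.resize(B,(A.shape[1],A.shape[0]))])[:,:,::-1])
print(env.state()["time_s"])
```

```text
0.0433777171640294 [ 0.09746441 -0.38524071 -1.72930207]
True [0.57169953 0.28564282 0.05962212] [0.60144847 0.64338478 4.25018936] 0.04334176024971199 33.75
37.6417
```

View pics/f.png

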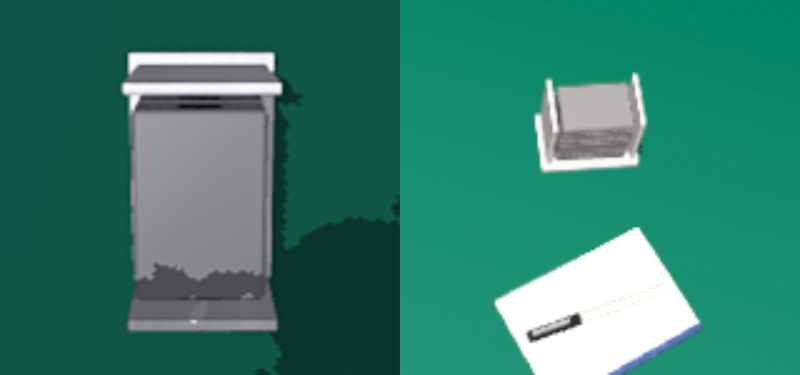

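The three cases are stacked squarely between the end plates (lid at cols 134–267, rows 108–298 in the left crop), and the pen is undisturbed in the right crop.

```bash
python3 -c "
from plant import env
env.wait(.3); print(env.close_job())"
```

```text
the job is handed in; nothing more can be done
None
```

The job is handed in at about 38 s of the 72 s: the deep case and then the shallow case were set down on the base case, and the last pictures show the column square in the cradle and the pen undisturbed (the spectacle case, discs and post were not looked at again).

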